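# Top up the spring-fed sample-bottle magazines

## Robot

A 6-joint arm with a two-finger parallel gripper is mounted at the origin on a cart in front of the work surface, level with it; the furniture and walls round the work are solid. World frame = base frame: x ahead of the robot, y to its left, z up, the work surface at z = 0. Lengths are in m, angles in rad, forces in N, time in s.
With the tool pointing down it reaches from about 0.425 to 0.95 m from the base axis. Payload 3.5 kg.
Tool frame: the origin (TCP) lies on the centre line of the jaws, within the pads' length; the fingertips stand 19 mm ahead of it and the grasp point (between the pads) is the TCP; z points along the fingers, y is the line along which they close (so a half turn about z gives the same grasp; the last joint's range is limited). The gripper opens to 85 mm and grips with 20 to 120 N. Pads are 22 mm wide; open, the fingers measure 114 mm over their backs; the gripper's body (76 mm by 85 mm) begins 54 mm behind the grasp point. The pads swing forward as they close: fully open they stand 13 mm farther back than shut.
Start: joints at [-1.494, 0.286, 1.577, -0, 1.279, -0.15], TCP at [0.152, -0.658, 0.25] pointing down, gripper open.
Joint ranges: [-2.77, 2.77], [-0.9, 2.22], [0.21, 2.48], [-1.53, 4.67], [0.24, 2.81], [-2.84, 2.84]. Speed limits (rad/s): [2.79, 2.79, 3.14, 3.14, 3.14, 3.14].

## Interface

Orientations are given as a unit quaternion [x, y, z, w].
In Python, from plant import ctrl, imaging gives the robot as it stands. The module is installed in compiled form; this text tells all that it offers.
- The arm moves only by the shell command python3 -m handwheel 'ROWS' [OPENING] [FORCE]. ROWS is JSON, one flat list of numbers, 6 for each row, row after row: the shift along the world's x, y, z in units of 150 mm (1.0 is 150 mm), then the turn, a rotation vector about the world's x, y, z in units of 90 degrees (1.0 is 90 degrees). In form: [tx, ty, tz, rx, ry, rz, tx, ty, tz, rx, ry, rz, ...]. A call has 1 to 5 rows; each row shifts and turns the commanded pose from where the row before left it; what a row does not reach is not made up. A row lasts 1/12 s, in which the tool goes at most 41.7 mm and 7.16 degrees, less where a joint would pass 70% of its speed; a pose out of reach is approached as far as the arm can. A call with a number of a shift or a turn outside -1 to 1 is refused whole. A call with a gripper value outside its range is refused whole. OPENING is the opening, from 0 (shut) to 1 (fully open), set as the call begins (- or left out, the last holds). The fingers move at their own pace and stop on an object; FORCE is the grip in N (left out, the last holds). Time passes only in rows, so rows that do not move let the fingers close. It gives the time, the measured TCP pose, the force, the opening and the grip force at its end, in the units of the state.
- ctrl.get_state(): the state, without advancing time (a new reading comes with each control period).
- imaging.read_camera(name): name is "scene" or "top" or "wrist"; returns (picture, depth): 480x640x3 uint8, blue, green, red; 480x640 float32, m along the optical axis (not along the pixel's ray), 0 where there is no reading.
- imaging.get_calibration(name): a dict with "fovy" (degrees; the focal length in pixels is half the picture's height over the tangent of half this angle, whatever the lens; pixels are square), "cx", "cy" (the principal point, pixels), "distortion" ([k1, k2, p1, p2, k3] as OpenCV has them; the pictures are not rectified), "R" (3x3) and "t" (3): a world point X has camera coordinates R X + t. Camera axes: x right, y down, z forward; pixel columns grow to the right and rows downward; lengths in m; the calibration is good to about 2 mm. A picture is of the moment at which its call begins: read the wrist's pose just before it. get_calibration takes no time and is no camera call; for the wrist camera it gives the pose at the moment of the call.
- ctrl.sign_off(): hands the job in; it is judged then, once.
The state is a dict: "time": time; "qpos": joint angles; "dq": joint speeds; "joint_efforts": joint torques, N m; "eef_pos": TCP position; "tcp_rot": TCP orientation; "contact_force": force on the tool from outside, world axes, zero at the start; "wrist_torque": the same for the moment, N m; "opening": opening from 0.0 (shut) to 1.0 (fully open); "finger_force": force on a finger pad.
Only numpy, scipy, OpenCV 4.12 (cv2) and the standard library are available. Lean on these libraries where they do the work, as an engineer would, in place of code of your own. Each camera call takes 0.05 s, during which the arm holds its last target. There are 200 camera calls.

## Task

Two bottles in the blue carrier, one teal-capped and one dark-blue-capped, still have to join their rows: load each into the spring-fed magazine that already holds bottles with its cap colour, so that both magazines hold a closed-up row of three, every bottle upright on the lane floor behind the front lip. The way to do it is to draw the bottle up out of its pocket, use it held over the lip to press the row gently back against the orange spring follower (the last bottle only just goes in, so feel for the stop and do not crush the row or jam the bottle on the lip), and set it down behind the lip. Leave the bottles already loaded in their rows, never lay a bottle over, and leave the white-capped bottle and everything else where it is.

Things in the scene. Friction and masses are not known exactly. Their poses are not given: they have to be found in the camera images.
- magazine_teal: open sheet-steel feed magazine (spring-fed lane, 226x66 mm) that at the start holds the two teal-capped bottles; fixed; the two magazines look alike, in either order. Origin: centre of its underside on the bench; x along the lane away from the robot, z up. Slick lane floor z = 6 mm, side walls' inner faces y = +-30.5 mm, 62 mm high, flared at the front; front lip's inner face x = -100 mm
- magazine_blue: open sheet-steel feed magazine (spring-fed lane, 226x66 mm) that at the start holds the two blue-capped bottles; fixed; the two magazines look alike, in either order. Origin: centre of its underside on the bench; x along the lane away from the robot, z up. Slick lane floor z = 6 mm, side walls' inner faces y = +-30.5 mm, 62 mm high, flared at the front; front lip's inner face x = -100 mm
- magazine_teal_follower (a joint): slide of the teal magazine's spring follower (orange plate 56 mm wide, 112 mm high; spring 5 to 6 N toward the lip): 0 m = plate 40 mm behind the lip, grows as the row is pressed back, hard stop at 0.1265 m, which leaves 166.5 mm from lip to plate, 8 to 9 mm more than three bottles need; about 0.065 m with two bottles in the row, 0.119 m with three
- magazine_blue_follower (a joint): slide of the blue magazine's spring follower (orange plate 56 mm wide, 112 mm high; spring 5 to 6 N toward the lip): 0 m = plate 40 mm behind the lip, grows as the row is pressed back, hard stop at 0.1265 m, which leaves 166.5 mm from lip to plate, 8 to 9 mm more than three bottles need; about 0.066 m with two bottles in the row, 0.118 m with three
- magazine_teal_lip (a point): middle of the teal magazine's front lip: inner face, top edge, 31.5 mm above the bench (25.5 mm above the lane floor); lip 4 mm thick with rounded top, its x and y axes as the magazine's. Bottles must end behind it (+x side)
- magazine_blue_lip (a point): middle of the blue magazine's front lip: inner face, top edge, 31.5 mm above the bench (25.5 mm above the lane floor); lip 4 mm thick with rounded top, its x and y axes as the magazine's. Bottles must end behind it (+x side)
- magazine_teal_plate (a point): middle of the front face of the teal magazine's follower plate, which presses on the row
- magazine_blue_plate (a point): middle of the front face of the blue magazine's follower plate, which presses on the row
- teal_1: PET sample bottle with teal screw cap, 51 mm diameter, 177 mm tall; straight body up to 130 mm above its base, above it neck and cap to grip, 26 to 30 mm wide. Origin: centre of its base, z up the bottle. Stands in the teal magazine's row at the start. Front bottle.
- teal_2: PET sample bottle with teal screw cap, 54 mm diameter, 173 mm tall; straight body up to 125 mm above its base, above it neck and cap to grip, 26 to 30 mm wide. Origin: centre of its base, z up the bottle. Stands in the teal magazine's row at the start. Rear bottle.
- blue_1: PET sample bottle with dark blue screw cap, 53 mm diameter, 181 mm tall; straight body up to 127 mm above its base, above it neck and cap to grip, 26 to 30 mm wide. Origin: centre of its base, z up the bottle. Stands in the blue magazine's row at the start. Front bottle.
- blue_2: PET sample bottle with dark blue screw cap, 53 mm diameter, 177 mm tall; straight body up to 122 mm above its base, above it neck and cap to grip, 26 to 30 mm wide. Origin: centre of its base, z up the bottle. Stands in the blue magazine's row at the start. Rear bottle.
- teal_new: PET sample bottle with teal screw cap, 54 mm diameter, 178 mm tall; straight body up to 130 mm above its base, above it neck and cap to grip, 26 to 30 mm wide. Origin: centre of its base, z up the bottle. To be loaded; stands in a pocket of the carrier.
- blue_new: PET sample bottle with dark blue screw cap, 52 mm diameter, 182 mm tall; straight body up to 128 mm above its base, above it neck and cap to grip, 26 to 30 mm wide. Origin: centre of its base, z up the bottle. To be loaded; stands in a pocket of the carrier.
- carrier: blue plastic field carrier, 78 mm (x) by 231 mm (y), 89 mm high over its rim, with three pockets in a row along its y axis (76 mm apart, about 70 mm square, floor 4 mm above the bench), one bottle in each, in any order; fixed. Origin: centre of its underside
- white_cap_bottle: larger PET bottle with white cap, 64 mm diameter, 199 mm tall, in the carrier's third pocket; stays there. Origin: centre of its base
- amber_vial: amber glass vial, 44 mm diameter, 76 mm tall, bystander. Origin: centre of its base
- timer: bench timer, 64x64x20 mm, bystander. Origin: centre of its underside
- tape_roll: roll of label tape lying flat, 91 mm diameter, 18 mm high, bystander. Origin: centre of its underside
Mind the look-alikes: they are no part of the job. Leave any green look-alike of the teal_1 alone.

How it is judged:
By the outcome, as a careful person would: the job done as asked, in the order asked, and still so for the second after the job is handed in, with the robot touching nothing.
It also fails if it takes over 64 s, if anything falls off the work surface, if the arm or the gripper's body presses on something with over 40 N, if the wrist force passes 120 N, or if a joint passes its speed limit or range.

## Working session

There is one attempt and no reset: what is moved stays moved. The work goes in short steps, Python scripts to look and compute and a shell command to move; the robot and the scene stay as the last step left them, time stands still between calls to the robot, and variables do not carry over. Pictures are saved under pics/ and viewed, at most 10 in all, crops included, and the job is handed in when it is done.

```bash
mkdir -p pics; cat > h.py <<'E'
import numpy as np, cv2
from plant import ctrl, imaging
def cam(n):
    c=imaging.get_calibration(n); p,d=imaging.read_camera(n); return p,d,c
def K(c):
    f=240/np.tan(np.radians(c["fovy"])/2); return np.array([[f,0,c["cx"]],[0,f,c["cy"]],[0,0,1.]])
def rays(c,uv):
    n=cv2.undistortPoints(np.array(uv,float).reshape(-1,1,2),K(c),np.array(c["distortion"],float)).reshape(-1,2)
    R=np.array(c["R"]);t=np.array(c["t"])
    return -R.T@t,(np.c_[n,np.ones(len(n))]@R)
def onz(c,uv,z):
    o,d=rays(c,uv); return o+d*((z-o[2])/d[:,2])[:,None]
def pts(c,d,uv):
    o,r=rays(c,uv); z=np.array([d[int(v),int(u)] for u,v in uv]); return o+r*z[:,None]
E
python3 - <<'E'
from h import *
for n in("top","scene"):
    p,d,c=cam(n); cv2.imwrite(f"pics/{n}0.png",p); np.savez(f"{n}0.npz",p=p,d=d)
    print(n,c)
s=ctrl.get_state();print(s)
E
```

```text
top {'fovy': 44.450834456570234, 'cx': 318.2066389882516, 'cy': 232.1231140767471, 'distortion': array([-0.12687857,  0.        ,  0.        ,  0.        ,  0.        ]), 'R': array([[-1.55151565e-03, -9.99990493e-01,  4.07518425e-03],
       [-9.90115669e-01,  9.64644996e-04, -1.40249888e-01],
       [ 1.40244624e-01, -4.25250367e-03, -9.90107753e-01]]), 't': array([-0.04287194,  0.60575437,  1.63622699])}
scene {'fovy': 49.56343639453159, 'cx': 316.805064176552, 'cy': 234.45959025299987, 'distortion': array([0.04054903, 0.        , 0.        , 0.        , 0.        ]), 'R': array([[ 0.98894039,  0.14828775,  0.00276516],
       [ 0.1090052 , -0.71406729, -0.6915387 ],
       [-0.10057221,  0.68419197, -0.72233412]]), 't': array([-0.58161735, -0.05223628,  1.59589321])}
{'time': 0.1, 'qpos': array([-1.49395521e+00,  2.87121325e-01,  1.57801297e+00, -5.51409979e-05,
        1.27857725e+00, -1.49971211e-01]), 'dq': array([ 0.00069675, -0.00395862, -0.00197601, -0.00109573, -0.00142503,
       -0.00099132]), 'joint_efforts': array([ 1.10431050e-03, -4.07292151e+01, -2.93698525e+01, -1.27864773e-04,
        3.39191589e-03,  6.58582437e-06]), 'eef_pos': array([ 0.15178271, -0.65715691,  0.24906548]), 'tcp_rot': array([ 9.93574950e-01,  1.13171089e-01,  1.23545554e-05, -1.05970605e-03]), 'contact_force': array([-0.51795422,  1.3818085 ,  0.14552888]), 'wrist_torque': array([-0.00226847, -0.00948168,  0.03828337]), 'finger_force': 0.0, 'opening': 0.9987644490130819}
```

View pics/top0.png

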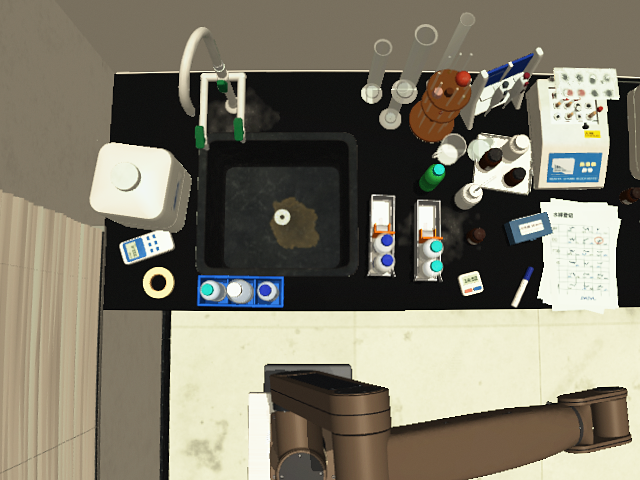

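View pics/scene0.png

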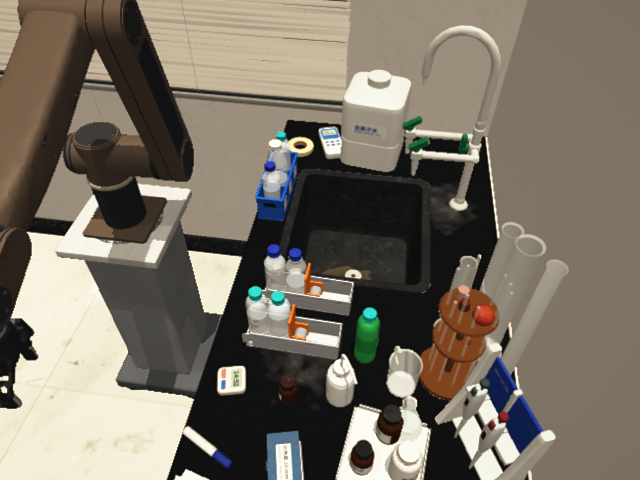

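The top view shows the carrier at (240,291), with the new teal cap at (210,290), white at (237,291) and new blue at (266,290). The blue magazine is at (383,235) with caps at (386,241) and (386,261). The teal magazine is at (430,240) with caps at (432,246) and (432,266). The green bottle at (432,178) stands outside the magazines, is a look-alike, and stays put. I'll confirm this in one enlarged crop.

```bash
cat > caps.py <<'E'
from h import *
def blobs(p,lo,hi,amin=40):
    m=cv2.inRange(cv2.cvtColor(p,cv2.COLOR_BGR2HSV),lo,hi)
    n,l,s,ce=cv2.connectedComponentsWithStats(m)
    return [(s[i],ce[i],l==i) for i in range(1,n) if s[i][4]>=amin]
TEAL=((80,120,80),(96,255,255)); BLUE=((112,120,60),(128,255,255)); OR=((5,180,150),(15,255,255))
E
python3 - <<'E'
from caps import *
for n in("top","scene"):
    z=np.load(n+"0.npz");p,d=z["p"],z["d"];c=imaging.get_calibration(n)
    for nm,(lo,hi) in dict(teal=TEAL,blue=BLUE,orange=OR).items():
        for s,ce,m in blobs(p,lo,hi,25):
            v,u=np.nonzero(m); P=pts(c,d,np.c_[u,v]); P=P[P[:,2]>-.1]
            print(n,nm,s,ce.round(1),"P med",np.median(P,0).round(3),"top",np.percentile(P[:,2],95).round(3), "x",np.percentile(P[:,0],[3,97]).round(3),"y",np.percentile(P[:,1],[3,97]).round(3))
p=np.load("top0.npz")["p"]
cv2.imwrite("pics/crop.png",cv2.resize(p[165:315,190:450],None,fx=3,fy=3,interpolation=cv2.INTER_CUBIC))
E
```

```text
top teal [433 164  12  12 100] [438.7 169.1] P med [ 0.758 -0.368  0.175] top 0.182 x [0.744 0.772] y [-0.381 -0.355]
top teal [431 241  11  11 102] [436.2 246. ] P med [ 0.549 -0.354  0.178] top 0.185 x [0.536 0.562] y [-0.366 -0.34 ]
top teal [431 260  12  12 110] [436.4 265.6] P med [ 0.497 -0.351  0.182] top 0.188 x [0.485 0.51 ] y [-0.367 -0.338]
top teal [201 284  13  12 107] [206.9 289.2] P med [0.437 0.246 0.181] top 0.186 x [0.424 0.449] y [0.234 0.259]
top blue [506  53  28  24 224] [519.6  64.4] P med [ 1.044 -0.596  0.225] top 0.256 x [1.031 1.059] y [-0.621 -0.569]
top blue [486  64  22  21 182] [496.1  73.5] P med [ 1.013 -0.525  0.237] top 0.257 x [1.001 1.026] y [-0.549 -0.498]
top blue [381 235  12  11  99] [386.5 239.8] P med [ 0.565 -0.223  0.182] top 0.186 x [0.552 0.578] y [-0.234 -0.21 ]
top blue [381 254  12  12 106] [386.7 259.8] P med [ 0.512 -0.221  0.186] top 0.191 x [0.499 0.525] y [-0.234 -0.209]
top blue [524 267  10  14  82] [528.5 272.9] P med [ 0.488 -0.659  0.016] top 0.023 x [0.47  0.506] y [-0.673 -0.648]
top blue [259 285  12  11 103] [264.7 289.9
[... 1529 characters left out ...]
 18 184] [221.7 458.7] P med [ 0.489 -0.662  0.017] top 0.02 x [0.471 0.508] y [-0.675 -0.648]
scene orange [305 263   7  32  77] [307. 277.] P med [ 0.598 -0.236  0.115] top 0.123 x [0.594 0.607] y [-0.252 -0.202]
scene orange [309 280  14   8  53] [315.5 283.5] P med [ 0.614 -0.206  0.05 ] top 0.058 x [0.6   0.631] y [-0.21  -0.201]
scene orange [288 304  17  36 100] [292. 322.] P med [ 0.582 -0.375  0.114] top 0.123 x [0.579 0.609] y [-0.385 -0.333]
scene orange [477 305  17  17 147] [485.6 312.1] P med [ 0.976 -0.422  0.3  ] top 0.304 x [0.962 0.988] y [-0.433 -0.404]
scene orange [294 322  15   9  60] [300.8 325. ] P med [ 0.599 -0.338  0.048] top 0.056 x [0.584 0.615] y [-0.34  -0.331]
```

View pics/crop.png

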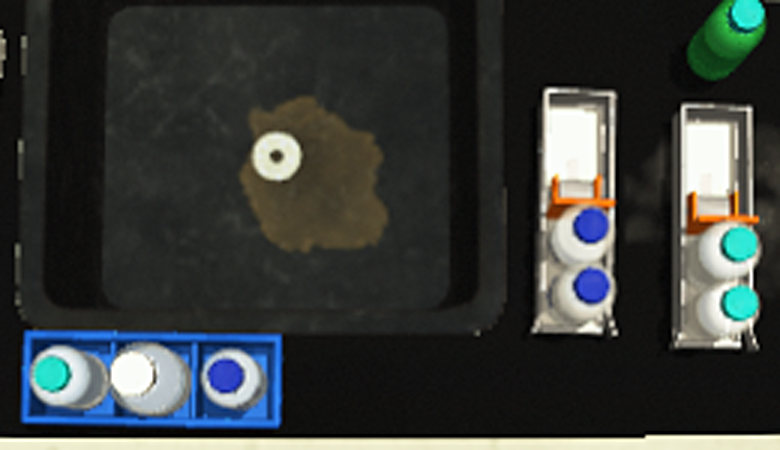

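The crop confirms it. The carrier's left pocket holds teal_new and its right pocket blue_new, with the white cap in the middle. The left magazine is blue, the right one teal, and the green bottle stands outside. Next I'll hover over the magazines to get a finer measurement with the wrist camera.

```bash

python3 -m handwheel '[0.15,0.16,0.1,0,0,-0.01,0.15,0.16,0.1,0,0,-0.01,0.15,0.16,0.1,0,0,-0.01,0.15,0.16,0.1,0,0,-0.01,0.15,0.16,0.1,0,0,-0.01]' 0.55 &&
python3 -m handwheel '[0.15,0.16,0.1,0,0,-0.01,0.15,0.16,0.1,0,0,-0.01,0.15,0.16,0.1,0,0,-0.01,0.15,0.16,0.1,0,0,-0.01,0.15,0.16,0.1,0,0,-0.01]' &&
python3 -m handwheel '[0.16,0.16,0.1,0,0,-0.01,0.15,0.16,0.1,0,0,-0.01,0.15,0.16,0.1,0,0,-0.01,0.15,0.16,0.1,0,0,-0.014,0,0,0,0,0,0]' &&
python3 - <<'E'
from h import *
p,d,c=cam("wrist"); cv2.imwrite("pics/w1.png",p); np.savez("w1.npz",p=p,d=d,R=c["R"],t=c["t"])
print(c); s=ctrl.get_state(); print(s["time"],s["eef_pos"],s["tcp_rot"],s["opening"],s["qpos"])
E
```

```text
time: 0.52
eef_pos: [0.265, -0.5362, 0.3252]
tcp_rot: [0.997, 0.073, -0.0, -0.001]
contact_force: [0.9, -0.4, -0.4]
opening: 0.547
finger_force: 0.0
time: 0.93
eef_pos: [0.3776, -0.4161, 0.4005]
tcp_rot: [0.999, 0.034, -0.0, -0.0]
contact_force: [0.2, -0.8, 0.4]
opening: 0.551
finger_force: 0.0
time: 1.35
eef_pos: [0.4715, -0.318, 0.4641]
tcp_rot: [1.0, 0.003, 0.003, 0.001]
contact_force: [-0.6, 0.0, 1.4]
opening: 0.548
finger_force: 0.0
{'fovy': 59.55623368773687, 'cx': 312.2446791524067, 'cy': 237.79559459278005, 'distortion': array([-0.09707818,  0.        ,  0.        ,  0.        ,  0.        ]), 'R': array([[ 0.00612968, -0.99998042,  0.00126148],
       [-0.95557184, -0.00548569,  0.29470727],
       [-0.29469458, -0.0030119 , -0.95558675]]), 't': array([-0.32038709,  0.34950855,  0.72193432])}
1.4 [ 0.47003302 -0.3197684   0.4622928 ] [0.99999503 0.00265619 0.00129648 0.00109985] 0.5513756170648361 [-7.75926419e-01 -3.18723553e-02  1.55008902e+00  2.55281979e-04
  1.61998523e+00  7.89570495e-01]
```

View pics/w1.png

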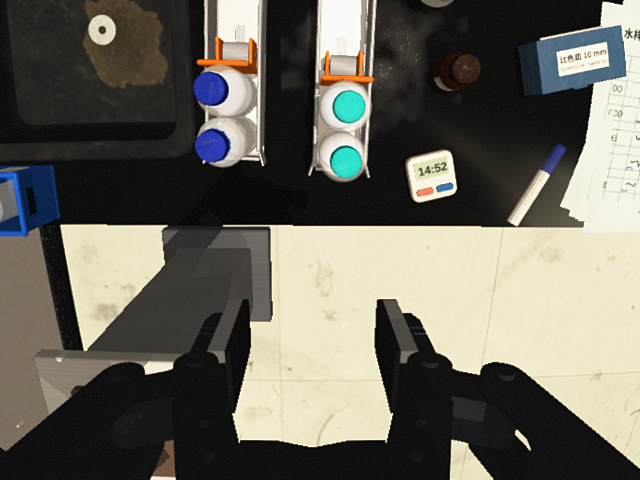

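The wrist view shows the blue magazine's walls at u≈204 and 264, and the teal's at u≈317 and 372. The lips sit near v≈163 and 175, and the orange plates at v≈62 and 80. I'll fit the walls from the depth.

```bash
python3 - <<'E'
from caps import *
z=np.load("w1.npz");p,d=z["p"],z["d"];c=imaging.get_calibration("wrist");c["R"],c["t"]=z["R"],z["t"]
v,u=np.mgrid[0:230,150:420]; uv=np.c_[u.ravel(),v.ravel()]; P=pts(c,d,uv)
for nm,y0 in(("blue",-.224),("teal",-.355)):
    for side in(1,-1):
        m=(P[:,2]>.045)&(P[:,2]<.068)&(abs(P[:,1]-(y0+side*.034))<.008)&(P[:,0]>.45)&(P[:,0]<.72)
        Q=P[m]; 
        for a in np.arange(.46,.72,.02):
            q=Q[(Q[:,0]>=a)&(Q[:,0]<a+.02)]
            if len(q)>3: print(nm,side,a.round(2),len(q),np.percentile(q[:,1],[10,50,90]).round(4),np.percentile(q[:,2],[10,90]).round(3))
    m=(abs(P[:,1]-y0)<.03)&(P[:,2]>.012)&(P[:,2]<.045)&(P[:,0]<.50); Q=P[m]
    if len(Q): print(nm,"lip x",np.percentile(Q[:,0],[2,25,50,75,98]).round(4),len(Q),"z",np.percentile(Q[:,2],[5,50,95]).round(3))
    m=(abs(P[:,1]-y0)<.04)&(P[:,2]>.006)&(P[:,0]>.4)&(P[:,0]<.8); Q=P[m]; print(nm,"x ext",np.percentile(Q[:,0],[.2,1,99,99.8]).round(4))
for nm,r in dict(teal=TEAL,blue=BLUE,orange=OR).items():
    for s,ce,m in blobs(p,*r,60):
        vv,uu=np.nonzero(m);Q=pts(c,d,np.c_[uu,vv]); k=Q[:,2]>np.percentile(Q[:,2],90)-.004
        print(nm,ce.round(0),Q[k].mean(0).round(4),((np.percentile(Q[k],1,0)+np.percentile(Q[k],99,0))/2).round(4),"min",np.percentile(Q[k],1,0).round(3))
E
```

```text
blue 1 0.52 18 [-0.1889 -0.188  -0.1858] [0.048 0.062]
blue 1 0.54 26 [-0.1892 -0.1881 -0.1862] [0.051 0.062]
blue 1 0.6 55 [-0.1926 -0.1911 -0.1897] [0.047 0.062]
blue 1 0.62 108 [-0.1928 -0.192  -0.1894] [0.048 0.062]
blue 1 0.64 99 [-0.1938 -0.1925 -0.1909] [0.048 0.062]
blue 1 0.66 80 [-0.194  -0.1934 -0.1906] [0.048 0.062]
blue -1 0.48 51 [-0.2555 -0.2531 -0.2509] [0.049 0.06 ]
blue -1 0.5 46 [-0.2515 -0.251  -0.2503] [0.046 0.062]
blue -1 0.52 47 [-0.252  -0.2515 -0.2507] [0.046 0.062]
blue -1 0.54 60 [-0.2525 -0.252  -0.2502] [0.048 0.062]
blue -1 0.56 61 [-0.2541 -0.2527 -0.2514] [0.049 0.062]
blue -1 0.58 68 [-0.2547 -0.2539 -0.2522] [0.05  0.062]
blue -1 0.6 71 [-0.2559 -0.2547 -0.2526] [0.059 0.062]
blue -1 0.62 72 [-0.2564 -0.2548 -0.253 ] [0.06  0.063]
blue -1 0.64 71 [-0.2567 -0.2555 -0.2533] [0.059 0.062]
blue -1 0.66 47 [-0.258  -0.2562 -0.2548] [0.047 0.063]
blue lip x [0.484  0.4854 0.4874 0.4893 0.4994] 105 z [0.017 0.031 0.042]
blue x ext [0.4841 0.4878 0.6799 0.6847]
teal 1 0.46 20 [-0.316  -0.3146 -0.3133] [0.054 0.06 ]
teal 1 0.48 57 [-0.322  -0.3195 -0.3182] [
[... 1097 characters left out ...]
17 0.4775 0.6798 0.6851]
teal [349. 106.] [ 0.5521 -0.3511  0.1803] [ 0.5522 -0.3513  0.1779] min [ 0.538 -0.365  0.176]
teal [346. 162.] [ 0.5003 -0.3493  0.1843] [ 0.5001 -0.3491  0.1815] min [ 0.486 -0.363  0.179]
blue [210.  88.] [ 0.5682 -0.2212  0.1836] [ 0.5679 -0.2206  0.1816] min [ 0.554 -0.235  0.179]
blue [212. 145.] [ 0.5156 -0.2212  0.189 ] [ 0.5152 -0.2205  0.1858] min [ 0.501 -0.235  0.184]
blue [555. 156.] [ 0.4926 -0.656   0.0179] [ 0.4912 -0.6571  0.0157] min [ 0.472 -0.669  0.013]
orange [227.  58.] [ 0.5974 -0.2226  0.1216] [ 0.5974 -0.2223  0.1236] min [ 0.595 -0.249  0.118]
orange [345.  75.] [ 0.5814 -0.3536  0.1246] [ 0.5767 -0.352   0.1986] min [ 0.569 -0.381  0.117]
```

```bash

python3 -m handwheel '[0,0.235,-0.06,0,0,0,0,0.235,-0.06,0,0,0,0,0.235,-0.06,0,0,0,0,0.235,-0.06,0,0,0,0,0.235,-0.06,0,0,0]' >/dev/null &&
python3 -m handwheel '[0,0.235,-0.06,0,0,0,0,0.235,-0.06,0,0,0,0,0.235,-0.06,0,0,0,0,0.235,-0.06,0,0,0,0,0.235,-0.06,0,0,0]' >/dev/null &&
python3 -m handwheel '[-0.04,0.235,-0.06,0,0,0,-0.04,0.235,-0.06,0,0,0,-0.04,0.235,-0.06,0,0,0,-0.04,0.235,-0.06,0,0,0,-0.05,0.235,-0.06,0,0,0]' >/dev/null &&
python3 -m handwheel '[0,0.235,0,0,0,0,0,0,0,0,0,0,0,0,0,0,0,0]' && python3 - <<'E'
from caps import *
for n in ("wrist","top"):
  p,d,c=cam(n)
  for nm,r in dict(teal=TEAL,blue=BLUE).items():
    for s,ce,m in blobs(p,*r,60):
        vv,uu=np.nonzero(m);Q=pts(c,d,np.c_[uu,vv]); Q=Q[(Q[:,2]>.17)&(Q[:,2]<.2)]
        if len(Q)>30:print(n,nm,ce.round(0),((np.percentile(Q,1,0)+np.percentile(Q,99,0))/2).round(4))
s=ctrl.get_state(); print(s["time"],s["eef_pos"],s["tcp_rot"],s["qpos"])
E
```

```text
time: 2.9
eef_pos: [0.4362, 0.2427, 0.3237]
tcp_rot: [1.0, 0.002, -0.001, 0.001]
contact_force: [-0.2, -1.1, 0.4]
opening: 0.548
finger_force: 0.0
wrist teal [303. 223.] [0.4392 0.2504 0.1776]
wrist blue [523. 228.] [0.4382 0.1002 0.1781]
top teal [439. 169.] [ 0.7576 -0.3685  0.1768]
top teal [436. 246.] [ 0.5496 -0.3535  0.1782]
top teal [436. 266.] [ 0.4976 -0.3521  0.1819]
top blue [520.  64.] [ 1.0417 -0.5961  0.1849]
top blue [496.  74.] [ 1.0091 -0.5285  0.1851]
top blue [386. 240.] [ 0.5652 -0.223   0.1811]
top blue [387. 260.] [ 0.5121 -0.222   0.1824]
top blue [265. 290.] [0.4349 0.0954 0.1836]
3.0 [0.43686583 0.24124304 0.32448549] [ 9.99999649e-01 -8.44644471e-05 -6.11154616e-04  5.66395284e-04] [ 3.01291494e-01 -1.59622860e-01  1.91063631e+00 -7.30546147e-04
  1.39208272e+00  1.87238716e+00]
```

```bash

python3 -m handwheel '[0.01,0.035,-0.2,0,0,0,0,0,-0.2,0,0,0,0,0,-0.2,0,0,0,0,0,-0.2,0,0,0,0,0,-0.2,0,0,0]' &&
python3 -m handwheel '[0,0,-0.1,0,0,0,0,0,0,0,0,0]' && python3 -m handwheel '[0,0,0,0,0,0,0,0,0,0,0,0,0,0,0,0,0,0,0,0,0,0,0,0,0,0,0,0,0,0]' 0 80 && python3 -m handwheel '[0,0,0,0,0,0,0,0,0,0,0,0,0,0,0,0,0,0]'; python3 -c "
from h import *
s=ctrl.get_state();print(s['eef_pos'],s['tcp_rot'],s['contact_force'],s['opening']*85)"
```

```text
time: 3.42
eef_pos: [0.4388, 0.2456, 0.1742]
tcp_rot: [1.0, -0.001, 0.0, 0.0]
contact_force: [0.1, 0.8, 0.6]
opening: 0.548
finger_force: 0.0
time: 3.58
eef_pos: [0.4368, 0.2451, 0.1567]
tcp_rot: [1.0, -0.001, -0.003, 0.001]
contact_force: [-0.5, -0.1, -0.2]
opening: 0.552
finger_force: 0.0
time: 4.0
eef_pos: [0.439, 0.2473, 0.1615]
tcp_rot: [1.0, 0.0, 0.001, 0.0]
contact_force: [-0.7, -1.9, 1.4]
opening: 0.278
finger_force: 78.8
time: 4.25
eef_pos: [0.439, 0.2476, 0.1614]
tcp_rot: [1.0, 0.001, 0.001, 0.0]
contact_force: [0.6, -1.0, 3.6]
opening: 0.278
finger_force: 79.1
[0.43902827 0.24758733 0.16143806] [9.99999326e-01 5.33118040e-04 1.02432499e-03 1.20272965e-04] [ 0.6373624  -0.96457131  3.62886719] 23.635972970744415
```

```bash

python3 -m handwheel '[0,0,0.1,0,0,0,0,0,0.2,0,0,0,0,0,0.2,0,0,0,0,0,0.2,0,0,0,0,0,0.2,0,0,0]' &&
python3 -m handwheel '[0,0,0.2,0,0,0,0,0,0.2,0,0,0,0,0,0.2,0,0,0,0.02,0,0.1,0,0,0,0.02,-0.1,0,0,0,0]' &&
python3 -m handwheel '[0.02,-0.235,0,0,0,0,0.02,-0.235,0,0,0,0,0,-0.235,0,0,0,0,0,-0.235,0,0,0,0,0,-0.235,0,0,0,0]' &&
python3 -m handwheel '[0,-0.235,0,0,0,0,0,-0.235,0,0,0,0,0,-0.235,0,0,0,0,0,-0.235,0,0,0,0,0,-0.235,0,0,0,0]' &&
python3 -m handwheel '[-0.035,-0.235,0,0,0,0,-0.035,-0.235,0,0,0,0,-0.035,-0.235,-0.1,0,0,0,-0.035,-0.235,-0.1,0,0,0,-0.035,-0.235,-0.1,0,0,0]' &&
python3 -m handwheel '[0,-0.235,-0.1,0,0,0,0,-0.13,-0.1,0,0,0,0,0,0,0,0,0,0,0,0,0,0,0]' && python3 - <<'E'
from caps import *
for n in ("wrist","top"):
  p,d,c=cam(n); cv2.imwrite(f"pics/{n}2.png",p)
  for nm,r in dict(teal=TEAL,blue=BLUE).items():
    for s,ce,m in blobs(p,*r,60):
        vv,uu=np.nonzero(m);Q=pts(c,d,np.c_[uu,vv]); Q=Q[(Q[:,2]>.17)&(Q[:,2]<.45)]
        if len(Q)>30:print(n,nm,ce.round(0),((np.percentile(Q,1,0)+np.percentile(Q,99,0))/2).round(4))
s=ctrl.get_state(); print(s["time"],s["eef_pos"],s["tcp_rot"],s["contact_force"])
E
```

```text
time: 4.67
eef_pos: [0.4373, 0.2478, 0.2952]
tcp_rot: [1.0, 0.0, -0.001, -0.0]
contact_force: [0.8, 0.1, -3.2]
opening: 0.28
finger_force: 79.0
time: 5.08
eef_pos: [0.445, 0.2347, 0.4047]
tcp_rot: [1.0, 0.002, 0.003, -0.003]
contact_force: [1.5, 0.2, -2.6]
opening: 0.274
finger_force: 79.2
time: 5.5
eef_pos: [0.4496, 0.0554, 0.3989]
tcp_rot: [1.0, 0.001, -0.001, -0.001]
contact_force: [0.8, 0.9, -3.0]
opening: 0.281
finger_force: 79.3
time: 5.92
eef_pos: [0.4498, -0.121, 0.399]
tcp_rot: [1.0, 0.0, -0.0, -0.001]
contact_force: [0.9, 0.8, -2.6]
opening: 0.277
finger_force: 79.3
time: 6.33
eef_pos: [0.4236, -0.2973, 0.3537]
tcp_rot: [1.0, 0.0, 0.0, -0.001]
contact_force: [1.5, 0.0, -2.3]
opening: 0.281
finger_force: 79.4
time: 6.67
eef_pos: [0.4233, -0.3507, 0.3222]
tcp_rot: [1.0, -0.001, -0.001, -0.003]
contact_force: [-0.2, 0.3, -2.9]
opening: 0.279
finger_force: 79.4
wrist teal [317.  22.] [ 0.5495 -0.3517  0.1776]
wrist teal [314. 109.] [ 0.4995 -0.3498  0.1817]
wrist teal [313. 322.] [ 0.4363 -0.35    0.3283]
wrist teal [312. 381.] [ 0.4239 -0.3497  0.3408]
wrist blue [103.  10.] [ 0.5597 -0.2216  0.1772]
wrist blue [106.  87.] [ 0.5148 -0.2214  0.1795]
top teal [439. 169.] [ 0.758  -0.3685  0.176 ]
top teal [436. 246.] [ 0.5494 -0.3537  0.1786]
top teal [436. 266.] [ 0.4978 -0.3522  0.1834]
top blue [519.  65.] [ 1.0447 -0.5933  0.2164]
top blue [496.  74.] [ 1.0141 -0.5225  0.2169]
top blue [387. 240.] [ 0.5649 -0.2222  0.182 ]
top blue [387. 260.] [ 0.5124 -0.2213  0.1817]
top blue [265. 290.] [0.4348 0.0951 0.1838]
6.7667 [ 0.42430772 -0.35010376  0.32503507] [ 9.99999578e-01  5.23999717e-04  6.90484187e-05 -7.50779289e-04] [-0.25484378 -0.38913439 -2.9535904 ]
```

View pics/wrist2.png

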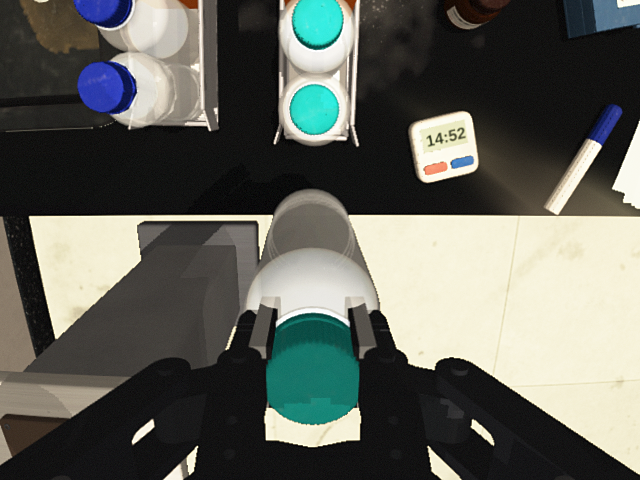

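The wrist view shows the bottle held upright with its cap at (313,360). It is lined up with the teal row, whose caps are at (314,109) and (317,22). I'll descend and feel my way forward.

```bash

python3 -m handwheel '[0,0,-0.2,0,0,0,0,0,-0.2,0,0,0,0,0,-0.2,0,0,0,0,0,-0.2,0,0,0,0,0,-0.04,0,0,0]' &&
python3 -m handwheel '[0,0,0,0,0,0,0.03,-0.001,0,0,0,0,0.03,-0.001,0,0,0,0,0.03,-0.001,0,0,0,0,0,0,0,0,0,0]' &&
python3 -m handwheel '[0.02,0,0,0,0,0,0.02,0,0,0,0,0,0.02,0,0,0,0,0,0.02,0,0,0,0,0,0,0,0,0,0,0]' &&
python3 -m handwheel '[0.02,0,0,0,0,0,0.02,0,0,0,0,0,0.02,0,0,0,0,0,0.02,0,0,0,0,0,0,0,0,0,0,0]'
```

```text
time: 7.18
eef_pos: [0.4227, -0.3473, 0.1945]
tcp_rot: [1.0, 0.001, -0.003, -0.004]
contact_force: [-1.0, 1.5, -2.5]
opening: 0.281
finger_force: 79.3
time: 7.6
eef_pos: [0.4394, -0.3523, 0.2018]
tcp_rot: [1.0, 0.001, 0.002, 0.002]
contact_force: [0.5, 0.4, -2.4]
opening: 0.281
finger_force: 79.3
time: 8.02
eef_pos: [0.449, -0.3515, 0.1993]
tcp_rot: [1.0, 0.001, -0.002, -0.0]
contact_force: [-3.3, -0.6, -0.9]
opening: 0.279
finger_force: 79.6
time: 8.43
eef_pos: [0.4595, -0.3515, 0.1992]
tcp_rot: [1.0, 0.001, -0.004, -0.001]
contact_force: [-8.2, 1.0, 0.1]
opening: 0.28
finger_force: 79.8
```

```bash

python3 -m handwheel '[0.025,-0.001,0,0,0,0,0.025,-0.001,0,0,0,0,0.025,-0.001,0,0,0,0,0.025,-0.001,0,0,0,0,0,0,0,0,0,0]' &&
python3 -m handwheel '[0.025,-0.001,0,0,0,0,0.025,-0.001,0,0,0,0,0.025,-0.001,0,0,0,0,0.025,-0.001,0,0,0,0,0,0,0,0,0,0]' && python3 - <<'E'
from caps import *
p,d,c=cam("wrist"); cv2.imwrite(f"pics/w3.png",p)
for nm,r in dict(teal=TEAL).items():
    for s,ce,m in blobs(p,*r,60):
        vv,uu=np.nonzero(m);Q=pts(c,d,np.c_[uu,vv]); Q=Q[(Q[:,2]>.17)&(Q[:,2]<.45)]
        if len(Q)>30:print(nm,ce.round(0),((np.percentile(Q,1,0)+np.percentile(Q,99,0))/2).round(4))
s=ctrl.get_state(); print(s["time"],s["eef_pos"],s["tcp_rot"],s["contact_force"],s["wrist_torque"])
E
```

```text
time: 8.85
eef_pos: [0.4745, -0.3521, 0.199]
tcp_rot: [1.0, 0.001, -0.004, -0.001]
contact_force: [-7.7, -0.6, 0.5]
opening: 0.282
finger_force: 79.8
time: 9.27
eef_pos: [0.4893, -0.3526, 0.1988]
tcp_rot: [1.0, 0.001, -0.004, -0.001]
contact_force: [-8.7, -0.5, 0.4]
opening: 0.28
finger_force: 79.8
teal [317.  36.] [ 0.5882 -0.3527  0.1776]
teal [311. 189.] [ 0.5398 -0.3509  0.1784]
teal [313. 322.] [ 0.5019 -0.3514  0.205 ]
teal [312. 380.] [ 0.4903 -0.3515  0.2178]
9.3167 [ 0.48930804 -0.35259564  0.1987962 ] [ 9.99992574e-01  6.31824260e-04 -3.72120892e-03 -7.78230762e-04] [-7.53829697  1.1573283   0.63210658] [-0.00704519  1.65171249  0.06031433]
```

View pics/w3.png

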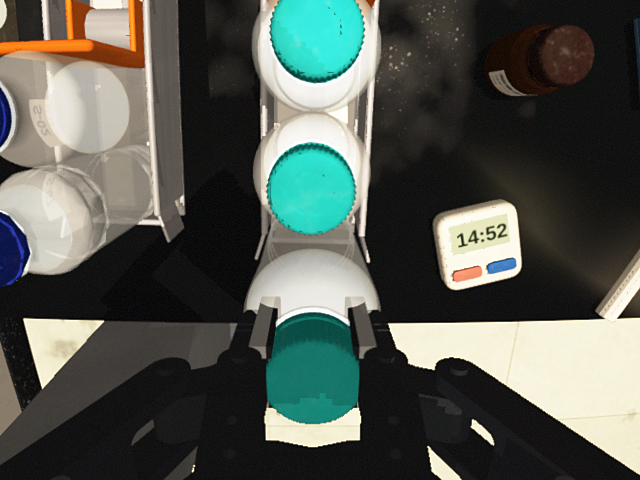

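The row is being pressed back cleanly: caps at (313,360), (311,189) and (317,36), with the lip near v≈255. I'll press slowly to the final position.

```bash

python3 -m handwheel '[0.02,-0.001,0,0,0,0,0.02,-0.001,0,0,0,0,0.02,-0.001,0,0,0,0,0.02,-0.001,0,0,0,0,0,0,0,0,0,0]' &&
python3 -m handwheel '[0.01,0,0,0,0,0,0.01,0,0,0,0,0,0,0,0,0,0,0]' && python3 -m handwheel '[0.01,0,0,0,0,0,0,0,0,0,0,0]'&& python3 -m handwheel '[0.01,0,0,0,0,0,0,0,0,0,0,0]'
```

```text
time: 9.73
eef_pos: [0.5012, -0.3532, 0.1987]
tcp_rot: [1.0, 0.001, -0.004, -0.001]
contact_force: [-8.5, -0.2, 1.8]
opening: 0.276
finger_force: 79.8
time: 9.98
eef_pos: [0.504, -0.3532, 0.1987]
tcp_rot: [1.0, 0.001, -0.004, -0.001]
contact_force: [-9.3, 0.1, 1.5]
opening: 0.281
finger_force: 79.8
time: 10.15
eef_pos: [0.5054, -0.3532, 0.1987]
tcp_rot: [1.0, 0.001, -0.004, -0.001]
contact_force: [-9.7, 0.7, 0.8]
opening: 0.28
finger_force: 79.8
time: 10.32
eef_pos: [0.5069, -0.3532, 0.1988]
tcp_rot: [1.0, 0.001, -0.004, -0.001]
contact_force: [-7.9, 0.1, 1.4]
opening: 0.279
finger_force: 79.8
```

```bash

python3 -m handwheel '[0.01,0,0,0,0,0,0,0,0,0,0,0]' && python3 -m handwheel '[0.01,0,0,0,0,0,0,0,0,0,0,0]'&& python3 - <<'E'
from caps import *
for n in("wrist","scene"):
  p,d,c=cam(n); cv2.imwrite(f"pics/{n}4.png",p)
  for nm,r in dict(teal=TEAL,o=OR).items():
    for s,ce,m in blobs(p,*r,30):
        vv,uu=np.nonzero(m);Q=pts(c,d,np.c_[uu,vv]); Q=Q[(Q[:,2]>.09)&(Q[:,2]<.3)&(abs(Q[:,1]+.35)<.05)]
        if len(Q)>20:print(n,nm,ce.round(0),((np.percentile(Q,2,0)+np.percentile(Q,98,0))/2).round(4),np.percentile(Q,2,0).round(4))
E
```

```text
time: 10.48
eef_pos: [0.5084, -0.3532, 0.1988]
tcp_rot: [1.0, 0.001, -0.004, -0.001]
contact_force: [-9.3, 0.3, 1.8]
opening: 0.281
finger_force: 79.8
time: 10.65
eef_pos: [0.5098, -0.3532, 0.1988]
tcp_rot: [1.0, 0.001, -0.004, -0.001]
contact_force: [-8.3, 0.3, 2.6]
opening: 0.279
finger_force: 79.8
wrist teal [317.  36.] [ 0.6089 -0.3532  0.1776] [ 0.5977 -0.3667  0.176 ]
wrist teal [316.  81.] [ 0.5963 -0.3527  0.1686] [ 0.596  -0.3569  0.1635]
wrist teal [311. 189.] [ 0.5603 -0.3514  0.1765] [ 0.5465 -0.3647  0.1701]
wrist teal [313. 321.] [ 0.5228 -0.3524  0.2043] [ 0.5204 -0.3629  0.2028]
wrist teal [312. 380.] [ 0.5109 -0.3521  0.2178] [ 0.4978 -0.3646  0.2161]
scene teal [281. 297.] [ 0.5589 -0.3552  0.1772] [ 0.5446 -0.3692  0.1684]
scene teal [304. 301.] [ 0.6111 -0.3575  0.1741] [ 0.5974 -0.3712  0.1653]
scene teal [369. 315.] [ 0.7592 -0.3689  0.1695] [ 0.7457 -0.3834  0.1591]
scene o [317. 326.] [ 0.6406 -0.3588  0.1096] [ 0.6381 -0.3861  0.0945]
```

```bash
python3 - <<'E'
import cv2
p=cv2.imread("pics/scene4.png");cv2.imwrite("pics/c4.png",cv2.resize(p[230:370,190:370],None,fx=4,fy=4,interpolation=cv2.INTER_CUBIC))
E
```

```text
(no output)
```

View pics/c4.png

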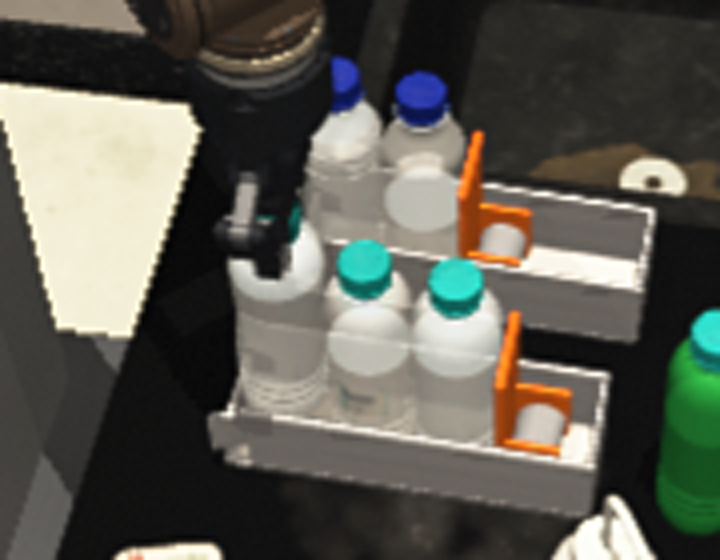

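The side view shows the held bottle inside the lane above the lip, parallel to the row, with the follower near its stop. I'll swing its base slightly forward to cancel the compliance, then lower it and watch the force.

```bash

python3 -m handwheel '[0,0,0,0,-0.007,0,0,0,0,0,-0.007,0,0,0,0,0,0,0]' && python3 -m handwheel '[0,0,-0.025,0,0,0,0,0,-0.025,0,0,0,0,0,0,0,0,0]'&& python3 -m handwheel '[0,0,-0.025,0,0,0,0,0,-0.025,0,0,0,0,0,0,0,0,0]'
```

```text
time: 11.0
eef_pos: [0.5096, -0.353, 0.1983]
tcp_rot: [1.0, 0.0, 0.007, -0.001]
contact_force: [-7.9, 0.4, -0.7]
opening: 0.278
finger_force: 79.8
time: 11.25
eef_pos: [0.5098, -0.3533, 0.1909]
tcp_rot: [1.0, 0.001, 0.007, -0.001]
contact_force: [-8.5, 0.3, -0.2]
opening: 0.282
finger_force: 79.9
time: 11.5
eef_pos: [0.5099, -0.3533, 0.1834]
tcp_rot: [1.0, 0.001, 0.007, -0.001]
contact_force: [-7.1, 0.5, 0.5]
opening: 0.283
finger_force: 79.9
```

```bash

python3 -m handwheel '[0,0,-0.025,0,0,0,0,0,-0.025,0,0,0,0,0,0,0,0,0]' && python3 -m handwheel '[0,0,-0.025,0,0,0,0,0,-0.025,0,0,0,0,0,0,0,0,0]'&& python3 -m handwheel '[0,0,-0.015,0,0,0,0,0,0,0,0,0]' && python3 -m handwheel '[0,0,-0.01,0,0,0,0,0,0,0,0,0]'
```

```text
time: 11.75
eef_pos: [0.51, -0.3533, 0.1759]
tcp_rot: [1.0, 0.001, 0.007, -0.001]
contact_force: [-8.1, 0.1, -0.5]
opening: 0.279
finger_force: 79.9
time: 12.0
eef_pos: [0.5099, -0.3533, 0.1684]
tcp_rot: [1.0, 0.001, 0.007, -0.001]
contact_force: [-7.7, 0.6, 0.4]
opening: 0.279
finger_force: 80.0
time: 12.17
eef_pos: [0.51, -0.3534, 0.1665]
tcp_rot: [1.0, 0.001, 0.007, -0.001]
contact_force: [-8.6, 0.5, 0.2]
opening: 0.279
finger_force: 79.9
time: 12.33
eef_pos: [0.51, -0.3535, 0.1652]
tcp_rot: [1.0, 0.001, 0.007, -0.001]
contact_force: [-9.3, 0.0, 1.5]
opening: 0.283
finger_force: 80.0
```

```bash

python3 -m handwheel '[0,0,-0.01,0,0,0,0,0,0,0,0,0]' && python3 -m handwheel '[-0.01,0,0,0,0.005,0,-0.01,0,0,0,0.005,0,0,0,0,0,0,0]'&& python3 -m handwheel '[-0.01,0,-0.005,0,0,0,0,0,0,0,0,0]'
```

```text
time: 12.5
eef_pos: [0.5099, -0.3535, 0.1638]
tcp_rot: [1.0, 0.001, 0.007, -0.0]
contact_force: [-9.7, 0.7, 1.3]
opening: 0.282
finger_force: 80.0
time: 12.75
eef_pos: [0.5089, -0.3532, 0.1638]
tcp_rot: [1.0, 0.0, 0.002, -0.0]
contact_force: [-4.0, 0.2, -0.4]
opening: 0.282
finger_force: 79.8
time: 12.92
eef_pos: [0.5082, -0.3532, 0.1636]
tcp_rot: [1.0, 0.0, 0.004, 0.0]
contact_force: [-2.4, -0.4, -0.8]
opening: 0.281
finger_force: 79.9
```

```bash

python3 -m handwheel '[-0.01,0,-0.01,0,0,0,0,0,0,0,0,0]' && python3 -m handwheel '[0,0,-0.01,0,0,0,0,0,0,0,0,0]' && python3 -m handwheel '[-0.01,0,-0.005,0,0,0,0,0,0,0,0,0]'
```

```text
time: 13.08
eef_pos: [0.5077, -0.3534, 0.1636]
tcp_rot: [1.0, 0.0, 0.005, 0.0]
contact_force: [-0.5, 1.5, 3.7]
opening: 0.281
finger_force: 80.3
time: 13.25
eef_pos: [0.5079, -0.3535, 0.1636]
tcp_rot: [1.0, 0.0, 0.005, 0.001]
contact_force: [-2.9, 3.4, 10.4]
opening: 0.282
finger_force: 81.0
time: 13.42
eef_pos: [0.5074, -0.3535, 0.1636]
tcp_rot: [1.0, 0.0, 0.006, 0.001]
contact_force: [-1.6, 3.3, 10.5]
opening: 0.278
finger_force: 81.0
```

The TCP bottoms out at 0.1636, exactly the lane-floor height, with Fz at 10 N, so the bottle is seated behind the lip. I'll release and lift.

```bash

python3 -m handwheel '[0,0,0.02,0,0,0,0,0,0,0,0,0,0,0,0,0,0,0,0,0,0,0,0,0]' 0.5 && python3 -m handwheel '[0,0,0.1,0,0,0,0,0,0.2,0,0,0,0,0,0.2,0,0,0,0,0,0.2,0,0,0,0,0,0.2,0,0,0]' && python3 -m handwheel '[0,0.15,0.2,0,0,0,0,0.23,0.2,0,0,0,-0.02,0.23,0.1,0,0,0,-0.02,0.23,0,0,0,0,-0.02,0.23,0,0,0,0]' && python3 - <<'E'
from caps import *
for n in("top","scene"):
  p,d,c=cam(n); cv2.imwrite(f"pics/{n}5.png",p)
  for nm,r in dict(teal=TEAL,b=BLUE,o=OR).items():
    for s,ce,m in blobs(p,*r,30):
        vv,uu=np.nonzero(m);Q=pts(c,d,np.c_[uu,vv]); Q=Q[(Q[:,2]>.09)&(Q[:,2]<.3)&(Q[:,0]<.7)&(Q[:,1]>-.5)]
        if len(Q)>20:print(n,nm,ce.round(0),((np.percentile(Q,2,0)+np.percentile(Q,98,0))/2).round(4),np.percentile(Q,98,0)[2].round(4))
s=ctrl.get_state(); print(s["time"],s["eef_pos"],s["tcp_rot"])
p=cv2.imread("pics/scene5.png");cv2.imwrite("pics/c5.png",cv2.resize(p[230:370,190:370],None,fx=4,fy=4,interpolation=cv2.INTER_CUBIC))
E
```

```text
time: 13.75
eef_pos: [0.5051, -0.3532, 0.1621]
tcp_rot: [1.0, 0.0, 0.003, -0.0]
contact_force: [-1.0, 0.2, -0.6]
opening: 0.502
finger_force: 0.0
time: 14.17
eef_pos: [0.5049, -0.3531, 0.2981]
tcp_rot: [1.0, 0.0, 0.003, -0.0]
contact_force: [0.7, -0.8, -1.6]
opening: 0.498
finger_force: 0.0
time: 14.58
eef_pos: [0.4963, -0.1948, 0.3714]
tcp_rot: [1.0, -0.0, 0.005, 0.001]
contact_force: [0.8, 0.6, -0.3]
opening: 0.5
finger_force: 0.0
top teal [436. 226.] [ 0.6031 -0.3553  0.1772] 0.186
top teal [437. 245.] [ 0.5516 -0.3525  0.1812] 0.1877
top teal [437. 265.] [ 0.4989 -0.3528  0.1824] 0.1899
top b [265. 290.] [0.4349 0.0947 0.1821] 0.1924
scene teal [255. 293.] [ 0.5002 -0.3547  0.178 ] 0.1872
scene teal [278. 296.] [ 0.5528 -0.353   0.1781] 0.1867
scene teal [301. 301.] [ 0.605  -0.3566  0.1728] 0.1818
scene b [272. 166.] [0.4456 0.094  0.18  ] 0.1889
scene b [273. 250.] [ 0.5146 -0.2241  0.1806] 0.1906
scene b [295. 254.] [ 0.5677 -0.2256  0.1778] 0.1864
scene o [307. 277.] [ 0.5969 -0.2269  0.1094] 0.1254
scene o [315. 325.] [ 0.6346 -0.3589  0.1088] 0.1236
14.6833 [ 0.49596618 -0.19202358  0.37045542] [ 9.99989040e-01  2.50527981e-03  3.93655249e-03 -3.83056249e-04]
```

View pics/c5.png

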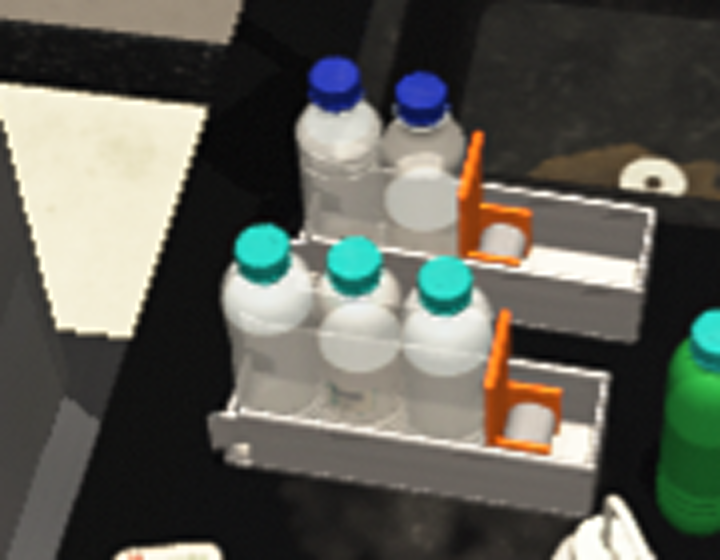

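The crop shows a closed-up teal row of three, all upright, with the plate pushed back about 53 mm. Now the blue bottle.

```bash

python3 -m handwheel '[-0.043,0.214,0,0,0.004,0,-0.043,0.214,0,0,0,0,-0.043,0.214,0,0,0,0,-0.043,0.214,0,0,0,0,-0.043,0.214,0,0,0,0]' 0.45 >/dev/null&&
python3 -m handwheel '[-0.043,0.214,0,0,0,0,-0.043,0.214,0,0,0,0,-0.043,0.214,0,0,0,0,-0.043,0.214,0,0,0,0,0,0,0,0,0,0]' && python3 -m handwheel '[0,0,-0.2,0,0,0,0,0,-0.2,0,0,0,0,0,-0.2,0,0,0,0,0,-0.2,0,0,0,0,0,0,0,0,0]' && python3 - <<'E'
from caps import *
for n in ("wrist",):
  p,d,c=cam(n); cv2.imwrite("pics/w6.png",p)
  for nm,r in dict(blue=BLUE).items():
    for s,ce,m in blobs(p,*r,60):
        vv,uu=np.nonzero(m);Q=pts(c,d,np.c_[uu,vv]); Q=Q[(Q[:,2]>.15)&(Q[:,2]<.2)]
        if len(Q)>30:print(n,nm,ce.round(0),((np.percentile(Q,1,0)+np.percentile(Q,99,0))/2).round(4))
s=ctrl.get_state(); print(s["time"],s["eef_pos"],s["tcp_rot"])
E
```

```text
time: 15.52
eef_pos: [0.4372, 0.0968, 0.3696]
tcp_rot: [1.0, 0.003, -0.0, -0.001]
contact_force: [-0.2, 0.0, 0.2]
opening: 0.448
finger_force: 0.0
time: 15.93
eef_pos: [0.4346, 0.0923, 0.2426]
tcp_rot: [1.0, -0.0, -0.007, 0.0]
contact_force: [-0.8, -0.4, -1.1]
opening: 0.447
finger_force: 0.0
wrist blue [301. 267.] [0.4384 0.0987 0.1783]
15.9833 [0.43621708 0.0923786  0.24615003] [ 9.99991295e-01 -1.13198476e-04 -4.17031582e-03  8.07272653e-05]
```

```bash

python3 -m handwheel '[0,0,0,0,0,0,0,0,0,0,0,0]' && python3 -m handwheel '[0,0,-0.14,0,0,0,0,0,-0.14,0,0,0,0,0,-0.14,0,0,0,0,0,-0.14,0,0,0,0,0,0,0,0,0]' && python3 -m handwheel '[0,0,0,0,0,0,0,0,0,0,0,0]'
```

```text
time: 16.15
eef_pos: [0.4395, 0.0927, 0.2524]
tcp_rot: [1.0, 0.0, 0.002, 0.0]
contact_force: [1.0, -0.4, 0.8]
opening: 0.443
finger_force: 0.0
time: 16.57
eef_pos: [0.4369, 0.093, 0.1641]
tcp_rot: [1.0, 0.0, -0.002, 0.0]
contact_force: [-1.2, 0.2, -0.2]
opening: 0.446
finger_force: 0.0
time: 16.73
eef_pos: [0.4397, 0.0931, 0.1685]
tcp_rot: [1.0, 0.0, 0.002, 0.0]
contact_force: [0.5, 0.4, 0.4]
opening: 0.452
finger_force: 0.0
```

```bash

python3 -m handwheel '[-0.005,0.02,-0.025,0,0,0,0,0,0,0,0,0,0,0,0,0,0,0]' && python3 -m handwheel '[0,0,0,0,0,0,0,0,0,0,0,0,0,0,0,0,0,0,0,0,0,0,0,0,0,0,0,0,0,0]' 0 80 && python3 -m handwheel '[0,0,0,0,0,0,0,0,0,0,0,0]' && python3 -m handwheel '[0,0,0.1,0,0,0,0,0,0.2,0,0,0,0,0,0.2,0,0,0,0,0,0.2,0,0,0,0,0,0.2,0,0,0]' &&
python3 -m handwheel '[0,0,0.2,0,0,0,0,0,0.1,0,0,0,0.01,-0.1,0.1,0,0,0,0.02,-0.2,0,0,0,0,0.02,-0.2,0,0,0,0]'
```

```text
time: 16.98
eef_pos: [0.4377, 0.0963, 0.1631]
tcp_rot: [1.0, 0.0, 0.001, 0.0]
contact_force: [0.3, 0.2, 0.3]
opening: 0.447
finger_force: 0.0
time: 17.4
eef_pos: [0.4379, 0.0963, 0.163]
tcp_rot: [1.0, 0.0, 0.001, -0.0]
contact_force: [0.1, 1.4, 4.3]
opening: 0.281
finger_force: 78.5
time: 17.57
eef_pos: [0.4379, 0.0963, 0.1631]
tcp_rot: [1.0, 0.0, 0.001, -0.0]
contact_force: [0.3, 1.6, 5.6]
opening: 0.281
finger_force: 78.5
time: 17.98
eef_pos: [0.4362, 0.0958, 0.2967]
tcp_rot: [1.0, 0.0, -0.002, 0.0]
contact_force: [0.1, -0.6, -1.5]
opening: 0.282
finger_force: 78.6
time: 18.4
eef_pos: [0.4445, 0.0206, 0.3572]
tcp_rot: [1.0, 0.002, 0.0, 0.0]
contact_force: [0.9, 0.4, -1.8]
opening: 0.287
finger_force: 78.8
```

```bash

python3 -m handwheel '[-0.01,-0.229,0,0,0,0,-0.01,-0.229,0,0,0,0,-0.01,-0.229,0,0,0,0,-0.01,-0.229,-0.1,0,0,0,-0.01,-0.229,-0.1,0,0,0]' &&
python3 -m handwheel '[-0.01,-0.229,-0.1,0,0,0,-0.01,-0.229,-0.1,0,0,0,0,0,0,0,0,0,0,0,0,0,0,0,0,0,0,0,0,0]' && python3 - <<'E'
from caps import *
for n in ("wrist",):
  p,d,c=cam(n); cv2.imwrite("pics/w7.png",p)
  for nm,r in dict(blue=BLUE).items():
    for s,ce,m in blobs(p,*r,60):
        vv,uu=np.nonzero(m);Q=pts(c,d,np.c_[uu,vv]); Q=Q[(Q[:,2]>.15)&(Q[:,2]<.4)]
        if len(Q)>30:print(n,nm,ce.round(0),((np.percentile(Q,1,0)+np.percentile(Q,99,0))/2).round(4))
s=ctrl.get_state(); print(s["time"],s["eef_pos"],s["tcp_rot"])
E
```

```text
time: 18.82
eef_pos: [0.4366, -0.1524, 0.3263]
tcp_rot: [1.0, 0.0, -0.0, 0.0]
contact_force: [0.8, -0.2, -2.2]
opening: 0.286
finger_force: 78.9
time: 19.23
eef_pos: [0.4338, -0.219, 0.2961]
tcp_rot: [1.0, 0.0, -0.001, -0.001]
contact_force: [0.6, 0.4, -1.1]
opening: 0.284
finger_force: 79.2
wrist blue [318.  13.] [ 0.5592 -0.2203  0.1756]
wrist blue [316. 100.] [ 0.5149 -0.2196  0.1797]
wrist blue [312. 374.] [ 0.4349 -0.2179  0.311 ]
19.2833 [ 0.43413748 -0.21864844  0.2968631 ] [ 9.99999710e-01  5.65287633e-04 -3.77247074e-04 -3.42798650e-04]
```

```bash

python3 -m handwheel '[0,0,-0.2,0,0,0,0,0,-0.2,0,0,0,0,0,-0.2,0,0,0,0,0,-0.04,0,0,0,0,0,0,0,0,0]' &&
python3 -m handwheel '[0,0,0,0,0,0,0.03,-0.002,0,0,0,0,0.03,-0.002,0,0,0,0,0.03,-0.002,0,0,0,0,0,0,0,0,0,0]' &&
python3 -m handwheel '[0.025,-0.001,0,0,0,0,0.025,-0.001,0,0,0,0,0.025,-0.001,0,0,0,0,0.025,-0.001,0,0,0,0,0,0,0,0,0,0]' &&
python3 -m handwheel '[0.025,-0.001,0,0,0,0,0.025,-0.001,0,0,0,0,0,0,0,0,0,0]'
```

```text
time: 19.7
eef_pos: [0.4333, -0.2173, 0.1992]
tcp_rot: [1.0, 0.001, -0.002, -0.002]
contact_force: [1.1, 0.6, -2.0]
opening: 0.284
finger_force: 79.2
time: 20.12
eef_pos: [0.4492, -0.2208, 0.2027]
tcp_rot: [1.0, 0.0, 0.001, 0.001]
contact_force: [0.9, 0.3, -1.6]
opening: 0.284
finger_force: 79.2
time: 20.53
eef_pos: [0.4632, -0.2209, 0.2011]
tcp_rot: [1.0, 0.0, -0.0, -0.0]
contact_force: [0.6, 0.2, -0.9]
opening: 0.28
finger_force: 79.2
time: 20.78
eef_pos: [0.4682, -0.221, 0.2008]
tcp_rot: [1.0, 0.001, -0.004, -0.001]
contact_force: [-7.5, 0.3, 3.3]
opening: 0.281
finger_force: 79.6
```

```bash

python3 -m handwheel '[0.025,-0.001,0,0,0,0,0.025,-0.001,0,0,0,0,0.025,-0.001,0,0,0,0,0.025,-0.001,0,0,0,0,0.025,-0.001,0,0,0,0]' &&
python3 -m handwheel '[0.025,-0.001,0,0,0,0,0.025,-0.001,0,0,0,0,0.025,-0.001,0,0,0,0,0.025,-0.001,0,0,0,0,0,0,0,0,0,0]' &&
python3 -m handwheel '[0.025,-0.001,0,0,0,0,0.025,-0.001,0,0,0,0,0,0,0,0,0,0]' && python3 -m handwheel '[0.02,0,0,0,0,0,0,0,0,0,0,0]' && python3 -m handwheel '[0.015,0,0,0,0,0,0,0,0,0,0,0]' && python3 - <<'E'
from caps import *
for n in("wrist","scene"):
  p,d,c=cam(n); cv2.imwrite(f"pics/{n}8.png",p)
  for nm,r in dict(b=BLUE).items():
    for s,ce,m in blobs(p,*r,30):
        vv,uu=np.nonzero(m);Q=pts(c,d,np.c_[uu,vv]); Q=Q[(Q[:,2]>.09)&(Q[:,2]<.3)&(abs(Q[:,1]+.22)<.05)]
        if len(Q)>20:print(n,nm,ce.round(0),((np.percentile(Q,2,0)+np.percentile(Q,98,0))/2).round(4))
p=cv2.imread("pics/scene8.png");cv2.imwrite("pics/c8.png",cv2.resize(p[210:350,210:390],None,fx=4,fy=4,interpolation=cv2.INTER_CUBIC))
E
```

```text
time: 21.2
eef_pos: [0.4859, -0.2217, 0.2007]
tcp_rot: [1.0, 0.001, -0.006, -0.001]
contact_force: [-10.2, 0.3, 2.8]
opening: 0.28
finger_force: 79.6
time: 21.62
eef_pos: [0.5016, -0.2223, 0.2006]
tcp_rot: [1.0, 0.001, -0.005, -0.001]
contact_force: [-7.9, -0.8, 2.1]
opening: 0.281
finger_force: 79.6
time: 21.87
eef_pos: [0.5089, -0.2225, 0.2004]
tcp_rot: [1.0, 0.001, -0.005, -0.001]
contact_force: [-8.9, 0.3, 1.8]
opening: 0.277
finger_force: 79.5
time: 22.03
eef_pos: [0.5117, -0.2225, 0.2003]
tcp_rot: [1.0, 0.001, -0.005, -0.001]
contact_force: [-9.4, -0.3, 2.1]
opening: 0.28
finger_force: 79.5
time: 22.2
eef_pos: [0.5139, -0.2225, 0.2002]
tcp_rot: [1.0, 0.001, -0.005, -0.001]
contact_force: [-8.8, -0.3, 0.7]
opening: 0.28
finger_force: 79.5
wrist b [315.  35.] [ 0.6126 -0.2221  0.1812]
wrist b [313. 189.] [ 0.5644 -0.2215  0.1797]
wrist b [312. 373.] [ 0.5158 -0.2214  0.2151]
scene b [293. 253.] [ 0.563  -0.2252  0.1808]
scene b [314. 257.] [ 0.615  -0.2264  0.177 ]
```

```bash

python3 -m handwheel '[0.015,0,0,0,0,0,0.015,0,0,0,0,0,0.01,0,0,0,0,0,0,0,0,0,0,0]' && python3 -m handwheel '[0.01,0,0,0,0,0,0,0,0,0,0,0]' && python3 -m handwheel '[0.01,0,0,0,0,0,0,0,0,0,0,0]'  && python3 -m handwheel '[0,0,0,0,-0.007,0,0,0,0,0,-0.007,0,0,0,0,0,0,0]' && python3 - <<'E'
from caps import *
for n in("scene",):
  p,d,c=cam(n)
  for nm,r in dict(b=BLUE).items():
    for s,ce,m in blobs(p,*r,30):
        vv,uu=np.nonzero(m);Q=pts(c,d,np.c_[uu,vv]); Q=Q[(Q[:,2]>.09)&(Q[:,2]<.3)&(abs(Q[:,1]+.22)<.05)]
        if len(Q)>20:print(n,nm,ce.round(0),((np.percentile(Q,2,0)+np.percentile(Q,98,0))/2).round(4))
E
```

```text
time: 22.63
eef_pos: [0.5198, -0.2225, 0.2002]
tcp_rot: [1.0, 0.001, -0.005, -0.001]
contact_force: [-7.7, 0.5, 1.3]
opening: 0.281
finger_force: 79.5
time: 22.8
eef_pos: [0.5212, -0.2225, 0.2001]
tcp_rot: [1.0, 0.001, -0.005, -0.001]
contact_force: [-8.9, 0.6, 1.2]
opening: 0.284
finger_force: 79.5
time: 22.97
eef_pos: [0.5227, -0.2225, 0.2002]
tcp_rot: [1.0, 0.001, -0.005, -0.001]
contact_force: [-8.7, -0.3, 1.7]
opening: 0.283
finger_force: 79.5
time: 23.22
eef_pos: [0.5224, -0.2223, 0.1997]
tcp_rot: [1.0, 0.001, 0.006, -0.001]
contact_force: [-8.2, 0.4, 0.1]
opening: 0.279
finger_force: 79.5
scene b [297. 254.] [ 0.5732 -0.2261  0.1811]
scene b [319. 257.] [ 0.6255 -0.2262  0.1767]
```

```bash

python3 -m handwheel '[0,0,-0.025,0,0,0,0,0,-0.025,0,0,0,0,0,0,0,0,0]'&& python3 -m handwheel '[0,0,-0.025,0,0,0,0,0,-0.025,0,0,0,0,0,0,0,0,0]' && python3 -m handwheel '[0,0,-0.025,0,0,0,0,0,-0.025,0,0,0,0,0,0,0,0,0]'
```

```text
time: 23.52
eef_pos: [0.5226, -0.2225, 0.1923]
tcp_rot: [1.0, 0.001, 0.006, -0.001]
contact_force: [-7.3, 0.6, 0.6]
opening: 0.278
finger_force: 79.6
time: 23.77
eef_pos: [0.5228, -0.2225, 0.1849]
tcp_rot: [1.0, 0.001, 0.006, -0.001]
contact_force: [-7.2, -0.5, 0.7]
opening: 0.283
finger_force: 79.6
time: 24.02
eef_pos: [0.5229, -0.2225, 0.1773]
tcp_rot: [1.0, 0.001, 0.006, -0.001]
contact_force: [-7.6, -0.0, -0.0]
opening: 0.279
finger_force: 79.6
```

```bash

python3 -m handwheel '[0,0,-0.025,0,0,0,0,0,-0.025,0,0,0,0,0,0,0,0,0]'&& python3 -m handwheel '[0,0,-0.015,0,0,0,0,0,-0.01,0,0,0,0,0,0,0,0,0]' && python3 -m handwheel '[-0.01,0,0,0,0.005,0,-0.01,0,-0.005,0,0.005,0,0,0,0,0,0,0]' && python3 -m handwheel '[-0.01,0,-0.005,0,0,0,0,0,0,0,0,0]' && python3 -m handwheel '[-0.01,0,-0.005,0,0,0,0,0,0,0,0,0]'
```

```text
time: 24.27
eef_pos: [0.5229, -0.2225, 0.1698]
tcp_rot: [1.0, 0.001, 0.006, -0.001]
contact_force: [-6.5, 0.3, 0.3]
opening: 0.282
finger_force: 79.6
time: 24.52
eef_pos: [0.523, -0.2226, 0.1665]
tcp_rot: [1.0, 0.001, 0.006, -0.001]
contact_force: [-7.4, 0.7, 1.8]
opening: 0.282
finger_force: 79.6
time: 24.77
eef_pos: [0.5221, -0.2226, 0.1662]
tcp_rot: [1.0, 0.0, 0.002, -0.0]
contact_force: [-4.6, -0.3, -0.5]
opening: 0.283
finger_force: 79.5
time: 24.93
eef_pos: [0.5211, -0.2227, 0.1658]
tcp_rot: [1.0, 0.0, 0.003, -0.0]
contact_force: [-2.2, 1.6, -1.0]
opening: 0.284
finger_force: 79.5
time: 25.1
eef_pos: [0.5197, -0.2228, 0.1652]
tcp_rot: [1.0, 0.0, 0.003, 0.0]
contact_force: [-2.5, -0.4, -0.4]
opening: 0.278
finger_force: 79.5
```

```bash

python3 -m handwheel '[-0.01,0,-0.01,0,0,0,0,0,0,0,0,0]' && python3 -m handwheel '[0,0,-0.01,0,0,0,0,0,0,0,0,0]'&& python3 -m handwheel '[0,0,-0.005,0,0,0,0,0,0,0,0,0]'
```

```text
time: 25.27
eef_pos: [0.5192, -0.2229, 0.1651]
tcp_rot: [1.0, 0.0, 0.005, 0.0]
contact_force: [-0.9, 1.7, 3.4]
opening: 0.275
finger_force: 79.9
time: 25.43
eef_pos: [0.5194, -0.223, 0.165]
tcp_rot: [1.0, 0.0, 0.004, 0.0]
contact_force: [-3.4, 2.8, 9.6]
opening: 0.281
finger_force: 80.6
time: 25.6
eef_pos: [0.5194, -0.2231, 0.165]
tcp_rot: [1.0, 0.0, 0.004, 0.0]
contact_force: [-5.0, 3.0, 13.1]
opening: 0.281
finger_force: 80.9
```

This one is also on the lane floor, at 0.165 as predicted. I'll release, withdraw and check.

```bash

python3 -m handwheel '[0,0,0.02,0,0,0,0,0,0,0,0,0,0,0,0,0,0,0,0,0,0,0,0,0]' 0.48 && python3 -m handwheel '[0,0,0.1,0,0,0,0,0,0.2,0,0,0,0,0,0.2,0,0,0,0,0,0.2,0,0,0,0,0,0.2,0,0,0]' && python3 -m handwheel '[0,0.15,0.2,0,0,0,0,0.2,0.1,0,0,0,0,0.2,0,0,0,0,0,0.2,0,0,0,0,0,0,0,0,0,0]' && python3 - <<'E'
from caps import *
for n in("top","scene"):
  p,d,c=cam(n); cv2.imwrite(f"pics/{n}9.png",p)
  for nm,r in dict(teal=TEAL,b=BLUE,o=OR).items():
    for s,ce,m in blobs(p,*r,30):
        vv,uu=np.nonzero(m);Q=pts(c,d,np.c_[uu,vv]); Q=Q[(Q[:,2]>.09)&(Q[:,2]<.3)&(Q[:,0]<.7)&(Q[:,1]>-.5)]
        if len(Q)>20:print(n,nm,ce.round(0),((np.percentile(Q,2,0)+np.percentile(Q,98,0))/2).round(4),np.percentile(Q,98,0)[2].round(4))
p=cv2.imread("pics/scene9.png");cv2.imwrite("pics/c9.png",cv2.resize(p[110:370,190:390],None,fx=2.3,fy=2.3,interpolation=cv2.INTER_CUBIC))
E
```

```text
time: 25.93
eef_pos: [0.5184, -0.2228, 0.1641]
tcp_rot: [1.0, 0.0, 0.003, 0.0]
contact_force: [0.4, 0.2, -0.4]
opening: 0.484
finger_force: 0.0
time: 26.35
eef_pos: [0.5182, -0.2226, 0.3001]
tcp_rot: [1.0, 0.0, 0.003, -0.0]
contact_force: [0.4, -0.8, 0.3]
opening: 0.481
finger_force: 0.0
time: 26.77
eef_pos: [0.5183, -0.1063, 0.3448]
tcp_rot: [1.0, 0.002, 0.004, -0.001]
contact_force: [0.3, 0.4, -0.1]
opening: 0.481
finger_force: 0.0
top teal [436. 226.] [ 0.6025 -0.3546  0.1783] 0.1854
top teal [436. 245.] [ 0.5516 -0.3517  0.181 ] 0.1874
top teal [437. 265.] [ 0.4989 -0.3529  0.1836] 0.1902
top b [387. 221.] [ 0.6168 -0.2241  0.1814] 0.1881
top b [388. 241.] [ 0.5629 -0.2264  0.1863] 0.1927
top b [387. 260.] [ 0.512  -0.2228  0.1847] 0.194
scene teal [255. 293.] [ 0.5002 -0.3542  0.1778] 0.1873
scene teal [278. 296.] [ 0.553  -0.354   0.1774] 0.1862
scene teal [301. 301.] [ 0.6052 -0.3574  0.1732] 0.1818
scene b [273. 250.] [ 0.514 -0.226  0.182] 0.1908
scene b [294. 253.] [ 0.5661 -0.2258  0.1814] 0.1901
scene b [316. 257.] [ 0.6189 -0.2248  0.1761] 0.1857
scene o [327. 281.] [ 0.6483 -0.2302  0.108 ] 0.1241
scene o [315. 325.] [ 0.6348 -0.3607  0.1105] 0.1241
```

View pics/c9.png

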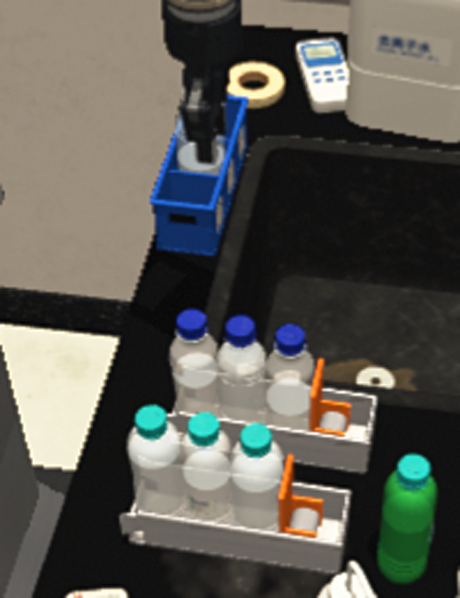

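Both magazines hold a closed-up row of three upright bottles. The blue caps are at x = 0.514, 0.566 and 0.619, and the teal caps at 0.500, 0.553 and 0.605. The gripper is clear of everything.

```bash
python3 -c "
from plant import ctrl; print(ctrl.sign_off())"
```

```text
the job is handed in; nothing more can be done
None
```

Both new bottles are loaded: the teal and blue magazines each hold a closed-up row of three upright bottles behind the lip, and I handed the job in at about 27 s of the 64 s allowed.

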